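# Dock the pressure logger and reset it

### The arm

A 6-joint arm with a two-finger parallel gripper is mounted at the origin on the work surface. World frame = base frame: x ahead of the robot, y to its left, z up, the work surface at z = 0. Lengths are in m, angles in degrees, forces in N, time in s.
With the tool pointing down it reaches from about 0.3 to 0.75 m from the base axis. Payload 8.5 kg.
Tool frame: the origin (TCP) lies between the finger pads; the fingertips stand 22 mm ahead of it and the grasp point (between the pads) lies 3 mm ahead of it (env.nose_length is the distance from the TCP to the fingertips, in m); z points along the fingers, x is the direction in which the jaws open and shut, and the axes are right-handed (so a half turn about z gives the same grasp; the last joint's range is limited). The gripper opens to 85 mm and grips with 20 to 120 N. Pads are 22 mm wide; open, the fingers measure 114 mm over their backs; the gripper's body (76 mm by 85 mm) begins 54 mm behind the grasp point. The pads swing forward as they close: fully open they stand 13 mm farther back than shut.
Start: joints at [-89.57, 21.807, 74.336, -0, 83.858, -12.336], TCP at [0.122, -0.536, 0.253] pointing down, gripper open.
Joint ranges: [-178.18, 178.18], [-50.72, 133.34], [12.68, 142.11], [-81.47, 261.47], [9.98, 163.14], [-165.26, 165.26]. Speed limits (degrees/s): [136.94, 136.94, 180, 180, 180, 180].

### API

Orientations are given as a 3x3 rotation matrix whose columns are the frame's x, y, z axes.
In Python, from rig import env gives the robot as it stands.
- The arm moves only by the tool arm_command, never from a script. Its argument "steps" is a list of rows, each an object with "delta_pos": the shift along the world's x, y, z in mm, a list of three; "dr": the turn, a rotation vector about the world's x, y, z in degrees, a list of three. In form: [{"delta_pos": [dx, dy, dz], "dr": [wx, wy, wz]}, ...]. A call has 1 to 20 rows; each row shifts and turns the commanded pose from where the row before left it; what a row does not reach is not made up. A row lasts 1/10 s, in which the tool goes at most 50 mm and 8.59 degrees, less where a joint would pass 70% of its speed; a pose out of reach is approached as far as the arm can. A call with a gripper value outside its range is refused whole. "grip" is the opening, from 0 (shut) to 1 (fully open), set as the call begins (left out, the last holds). The fingers move at their own pace and stop on an object; "squeeze" is the grip in N (left out, the last holds). Time passes only in rows, so rows that do not move let the fingers close. It gives the time, the measured TCP pose, the force and the opening at its end, in the units of the state.
- env.observe(): the state, without advancing time (a new reading comes with each control period).
- env.get_image(name): name is "scene" or "top"; returns the picture (480x640x3 uint8, blue, green, red); there is no depth.
- env.get_calibration(name): a dict with "fx", "fy", "cx", "cy" (pixels), "view" (4x4, takes a point from world to camera coordinates). Camera axes: x right, y up, looking along -z (the intrinsics and any distortion apply to the point x, -y, -z); pixel columns grow to the right and rows downward; lengths in m; the calibration is good to about 2 mm. A picture is of the moment at which its call begins. get_calibration takes no time and is no camera call.
- env.close_job(): hands the job in, once; it reports no verdict.
The state is a dict: "time_s": time; "q": joint angles; "qvel": joint speeds; "joint_efforts": joint torques, N m; "position": TCP position; "tool_rot": TCP orientation; "ft_force": force on the tool from outside, world axes, zero at the start; "wrist_torque": the same for the moment, N m; "grip_width": finger opening in m.
Only numpy, scipy, OpenCV 4.12 (cv2) and the standard library are available. Lean on these libraries where they do the work, as an engineer would, in place of code of your own. Each camera call takes 0.05 s, during which the arm holds its last target. There are 200 camera calls.

### The job

Without picking anything up, push the cream pressure logger along its cradle with the fingertips until it is fully home against the end stop. Then reach a fingertip into the red-framed well in its top, press the sunken red reset key right down, hold it down for two seconds and let it come back up. Keep the logger down flat in its cradle, do not press the blue key, and leave everything else on the bench where it is.

Things in the scene. Friction and masses are not known exactly. Their poses are not given: they have to be found in the camera images.
- dock: Cradle fixed to the bench. Origin: centre of the underside of its aluminium base plate, 270 mm along x, 156 along y, top at z = 8 mm. Green guide rails along x from -95 to +115 mm: inner faces y = +-64 mm, 14 mm thick, tops z = 30 mm. Green end stop across the far end: inner face x = +115 mm, top z = 45 mm. +x, the way to push, points away from the robot within 25 degrees of straight ahead.
- stop_face (a point): Middle of the end stop's inner face, 20 mm above the base plate; axes as the cradle's. The logger is home when its far face touches this stop, its origin then 65 mm short of it along the cradle's x (x = +50 mm in the cradle's frame).
- logger: Loose cream instrument box between the rails on the base plate, 130 mm along x, 120 along y, 55 high, 0.4 to 0.8 kg, flat screen on its far half. Origin: centre of its underside; axes within 4 degrees of the cradle's. Its near face, x = -65 mm, is the one to push. Starts 30 to 60 mm short of home. Slides with 2 to 10 N of dry friction, 4 mm play to each rail.
- reset_well (a point): Centre of the mouth of the red-framed well, level with the logger's top (55 mm over its underside), at x = -30, y = +30 mm on the logger (left seen from the robot). Square, 40 x 40 mm, rigid walls. The released key's top lies 22 mm below. z points up.
- power_well (a point): Centre of the mouth of the equal blue-framed well, at x = -30, y = -30 mm on the logger (right seen from the robot). Keep out.
- reset_key_top (a point): Centre of the top of the red reset key, a round key of 30 mm diameter in the red-framed well. Moves with the key.
- reset_key (a joint): Travel of the reset key in m: 0 released, 0.006 fully down. It is sprung: it starts to move at about 1.5 N, is fully down at 5 N, then stands on a rigid stop, and comes back up by itself.
- power_key (a joint): Travel of the blue key in the blue-framed well, an equal key and spring: 0 released, 0.006 fully down. Not to be pressed.
- coupling: Grey plastic pipe coupling standing on the bench beside the cradle, 38 mm diameter, 55 mm high, loose; origin at the centre of its underside. Leave alone.
- vial_box: White open box of 12 small vials beside the cradle, 70 x 100 mm, 49 mm high, loose; origin at the centre of its underside. Leave alone.
- dial_gauge: Round steel dial gauge lying face up, 60 mm diameter, 26 mm high, brass stem, loose; origin at the centre of its underside. Leave alone.
- driver: Screwdriver lying on the bench, loose. Leave alone.
- carton: White carton, 60 x 170 mm, 45 mm high, loose; origin at the centre of its underside. Leave alone.
- jar: Amber jar, 56 mm diameter, 75 mm high, loose; origin at the centre of its underside. Leave alone.
There are look-alikes about, which are no part of the job. Leave any green look-alike of the logger alone.

How it is judged (in metres and radians):
On the way, in this order (a step that is already met when the one before it is completed fails the run):
1. the logger is home against the end stop (x of logger in the frame of dock above 0.046 m and z of logger in the frame of dock below 0.011 m), for 0.2 s.
2. the reset key is held right down by a fingertip, with the logger home (all of step 1 and value of joint reset_key above 0.0045 m and contact force between the fingers and reset_key above 0.5 N), for 1.5 s.
At the end, for the whole second after the job is handed in: The logger is at rest, flat on the cradle's base plate, within 4 mm of the end stop, and the reset and blue keys are both up (within 1.5 mm). On the way, the reset key was held at least 4.5 mm down for at least 1.5 s with the logger home (all of step 1 and value of joint each of reset_key, power_key below 0.0015 m and linear speed of logger below 0.01 m/s and angle between logger's own z axis and vertical below 0.05 rad); the robot touches nothing.
It fails at once if the logger is lifted more than 12 mm, or tipped (z of logger in the frame of dock above 0.02 m or angle between logger's own z axis and vertical above 0.2 rad).
It fails at once if the reset key is pressed before the logger is home (value of joint reset_key above 0.003 m and x of logger in the frame of dock below 0.044 m).
It fails at once if the blue key is pressed (value of joint power_key above 0.003 m).
It fails at once if a bystander is moved more than 20 mm (distance of any of coupling, vial_box, dial_gauge, driver, carton, jar from where it was at the start of the episode above 0.02 m).
It also fails if it takes over 45 s, if anything falls off the work surface, if the arm or the gripper's body presses on something with over 40 N, if the wrist force passes 120 N, or if a joint passes its speed limit or range.

## Working session

There is one attempt and no reset: what is moved stays moved. The work goes in short steps, Python scripts to look and compute and a tool call to move; the robot and the scene stay as the last step left them, time stands still between calls to the robot, and variables do not carry over. Pictures are saved under pics/ and viewed, about 8 in all and at most 12, crops included, and the job is handed in when it is done.

Besides the shell and the picture viewer there is one more tool, called after "Emit:" as name(argument=value, ...) on one line, values as JSON. arm_command: Moves the arm, as the interface text tells. Its arguments: {"type":"object","properties":{"steps":{"type":"array"},"grip":{"type":"number"},"squeeze":{"type":"number"}},"required":["steps"]}

```bash
mkdir -p pics; ls
python3 - <<'E'
from rig import env
import cv2
for n in("scene","top"):
    cv2.imwrite(f"pics/{n}0.png",env.get_image(n)); c=env.get_calibration(n); print(n,c)
print(env.observe(), env.nose_length)
E
```

```text
pics
scene {'fx': 581.6352483614015, 'fy': 581.6352483614015, 'cx': 313.28658444865624, 'cy': 239.89902656176628, 'view': array([[-0.72706848,  0.68639325, -0.0153532 ,  0.39545205],
       [-0.45481454, -0.46477386,  0.75969007,  0.18406885],
       [ 0.51431037,  0.55932956,  0.65010406, -1.79150446],
       [ 0.        ,  0.        ,  0.        ,  1.        ]])}
top {'fx': 542.7171798840246, 'fy': 542.7171798840246, 'cx': 321.16452035201354, 'cy': 228.24750347662126, 'view': array([[ 6.54228935e-03, -9.99978521e-01,  3.95125245e-04,
        -1.38374093e-02],
       [ 9.98019070e-01,  6.55419321e-03,  6.25697875e-02,
        -5.66276098e-01],
       [-6.25710332e-02, -1.50071245e-05,  9.98040513e-01,
        -1.55355333e+00],
       [ 0.00000000e+00,  0.00000000e+00,  0.00000000e+00,
         1.00000000e+00]])}
{'time_s': 0.1, 'q': array([-8.95700551e+01,  2.18353055e+01,  7.43784991e+01, -6.66130992e-05,
        8.38599971e+01, -1.23369514e+01]), 'qvel': array([ 0.10323832, -0.04348318, -0.12764581, -0.03417791, -0.05545664,
       -0.05423867]), 'joint_efforts': array([ 3.21690633e-03, -4.49224555e+01, -2.31658208e+01, -2.09447921e-04,
        3.65734697e-03, -2.92146160e-05]), 'position': array([ 0.12152642, -0.53615917,  0.25280187]), 'tool_rot': array([[ 2.20985165e-01, -9.75277169e-01, -1.08215343e-05],
       [-9.75276357e-01, -2.20984996e-01,  1.28803727e-03],
       [-1.25858474e-03, -2.74083143e-04, -9.99999170e-01]]), 'ft_force': array([-0.93023033,  0.07970899,  0.14725806]), 'wrist_torque': array([0.01178621, 0.02083039, 0.03559857]), 'grip_width': 0.08511745275036342} 0.022
```

View pics/top0.png

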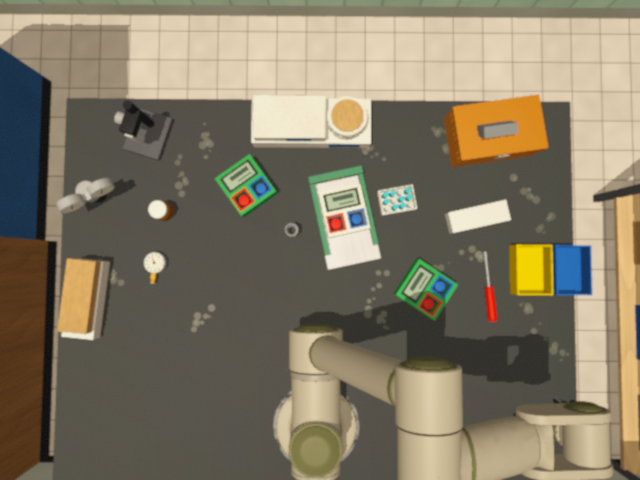

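View pics/scene0.png

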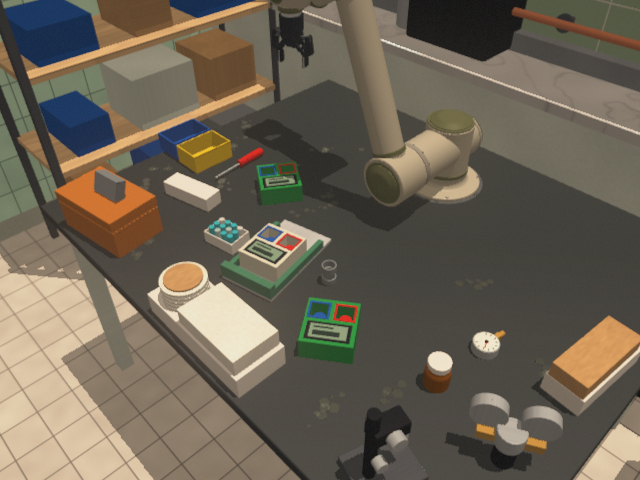

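```bash
cat > h.py <<'E'
from rig import env
import cv2, numpy as np
def ray(n,u,v):
    c=env.get_calibration(n); R=c["view"][:3,:3]; t=c["view"][:3,3]
    d=np.array([(u-c["cx"])/c["fx"],-(v-c["cy"])/c["fy"],-1.])
    return -R.T@t, R.T@d
def onz(n,u,v,z):
    o,d=ray(n,u,v); return o+d*(z-o[2])/d[2]
def proj(n,p):
    c=env.get_calibration(n); q=c["view"][:3,:3]@np.asarray(p)+c["view"][:3,3]
    return c["cx"]+c["fx"]*q[0]/-q[2], c["cy"]-c["fy"]*q[1]/-q[2]
E
python3 - <<'E'
from h import *
im=cv2.imread("pics/top0.png"); s=cv2.imread("pics/scene0.png")
a=cv2.resize(im[155:280,290:410],None,fx=4.5,fy=4.5,interpolation=cv2.INTER_CUBIC)
cv2.imwrite("pics/c1.png",a)
hsv=cv2.cvtColor(im,cv2.COLOR_BGR2HSV)
roi=np.zeros(im.shape[:2],np.uint8); roi[160:275,300:390]=255
H,S,V=cv2.split(hsv)
def blobs(name,m,z):
    n,l,st,c=cv2.connectedComponentsWithStats((m&(roi>0)).astype(np.uint8))
    for i in range(1,n):
        if st[i,4]>30:
            r=cv2.minAreaRect(np.argwhere(l==i)[:,::-1].astype(np.float32))
            print(name,st[i],c[i],onz("top",*c[i],z).round(4),[onz("top",*p,z).round(4)[:2] for p in cv2.boxPoints(r)])
blobs("red",((H<8)|(H>172))&(S>150),.063)
blobs("blue",(H>100)&(H<125)&(S>120),.063)
blobs("green",(H>55)&(H<95)&(S>90),.03)
blobs("white",(S<60)&(V>150),.008)
E
```

```text
red [327 214  18  18 184] [335.09782609 223.4673913 ] [ 0.5772 -0.0492  0.063 ] [array([ 0.5961, -0.0255]), array([ 0.6056, -0.0669]), array([ 0.5627, -0.0767]), array([ 0.5532, -0.0353])]
blue [349 214  14  13 129] [355.28682171 219.51937984] [ 0.5888 -0.106   0.063 ] [array([ 0.6011, -0.0866]), array([ 0.6079, -0.1197]), array([ 0.5759, -0.1261]), array([ 0.5691, -0.0931])]
green [309 167  69  87 740] [341.23648649 195.6972973 ] [ 0.66   -0.0674  0.03  ] [array([0.7132, 0.0272]), array([ 0.7472, -0.1245]), array([ 0.5274, -0.1719]), array([ 0.494 , -0.0215])]
white [ 315  175   66   95 3283] [345.91197076 224.75632044] [ 0.5776 -0.0822  0.008 ] [array([0.694 , 0.0273]), array([ 0.7296, -0.1303]), array([ 0.4812, -0.1844]), array([ 0.4463, -0.0282])]
white [378 188  12  27 195] [383.57435897 202.01025641] [ 0.645 -0.192  0.008] [array([ 0.6861, -0.1757]), array([ 0.6863, -0.2079]), array([ 0.6099, -0.2078]), array([ 0.6097, -0.1757])]
```

View pics/c1.png

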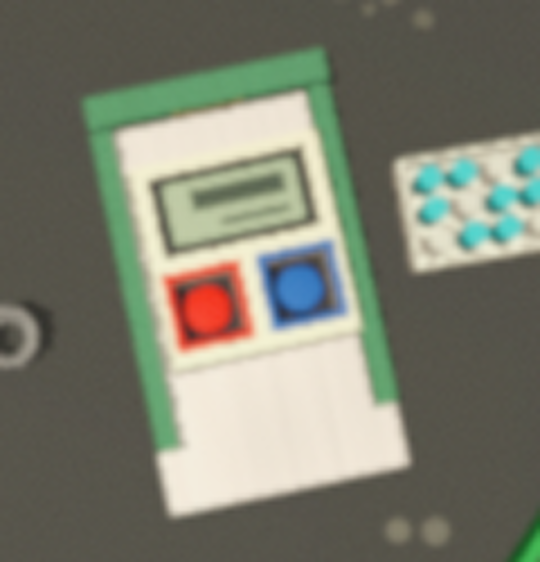

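Run:
```python
from h import *
P=lambda u,v,z: onz("top",290+(u+.5)/4.5-.5,155+(v+.5)/4.5-.5,z)
L={}
for n,u,v,z in [("plateNL",172,517,.008),("plateNR",410,463,.008),("railLo",160,450,.03),("railLi",182,443,.03),("railRi",376,405,.03),("railRo",397,398,.03),("stopFL",83,97,.045),("stopFR",325,48,.045),("logNL",178,370,.063),("logNR",360,330,.063),("red",208,306,.063),("blue",301,285,.063)]:
    L[n]=P(u,v,z); print(n,L[n].round(4))
y=np.radians(12.5); ex=np.array([np.cos(y),np.sin(y),0]); ey=np.array([-ex[1],ex[0],0])
for n in L: print(n,"along",(L[n]@ex).round(4),"across",(L[n]@ey).round(4))
# scene-view cross check: red key area centroid
im=cv2.imread("pics/scene0.png");hsv=cv2.cvtColor(im,cv2.COLOR_BGR2HSV);H,S,V=cv2.split(hsv)
m=((((H<8)|(H>172))&(S>150))).astype(np.uint8)
n,l,st,c=cv2.connectedComponentsWithStats(m)
for i in range(1,n):
    if st[i,4]>30 and 255<c[i][0]<320 and 215<c[i][1]<270: print(st[i],c[i],onz("scene",*c[i],.063))
print(proj("scene",L["red"]),proj("scene",L["blue"]))
```

```text
plateNL [ 0.4473 -0.0302  0.008 ]
plateNR [ 0.483  -0.1836  0.008 ]
railLo [ 0.49   -0.0221  0.03  ]
railLi [ 0.4946 -0.0361  0.03  ]
railRi [ 0.5196 -0.1595  0.03  ]
railRo [ 0.5241 -0.1729  0.03  ]
stopFL [0.7137 0.0284 0.045 ]
stopFR [ 0.7462 -0.1255  0.045 ]
logNL [ 0.5395 -0.0328  0.063 ]
logNR [ 0.5653 -0.1463  0.063 ]
red [ 0.5797 -0.0513  0.063 ]
blue [ 0.5932 -0.1094  0.063 ]
plateNL along 0.4301 across -0.1263
plateNR along 0.4318 across -0.2838
railLo along 0.4736 across -0.1276
railLi along 0.475 across -0.1422
railRi along 0.4727 across -0.2682
railRo along 0.4743 across -0.2823
stopFL along 0.703 across -0.1268
stopFR along 0.7014 across -0.284
logNL along 0.5196 across -0.1488
logNR along 0.5202 across -0.2652
red along 0.5548 across -0.1755
blue along 0.5555 across -0.2352
[276 234  26  16  99] [288.62626263 242.34343434] [ 0.57843547 -0.05361498  0.063     ]
(np.float64(288.86566664792446), np.float64(242.99228524497607)) (np.float64(270.07619276929194), np.float64(234.8925107924975))
```

Emit:
arm_command(steps=[{"delta_pos": [24, 27, 0], "dr": [0, 0, 0]}, {"delta_pos": [24, 27, 0], "dr": [0, 0, 0]}, {"delta_pos": [24, 27, 0], "dr": [0, 0, 0]}, {"delta_pos": [24, 27, 0], "dr": [0, 0, 0]}, {"delta_pos": [24, 27, 0], "dr": [0, 0, 0]}, {"delta_pos": [24, 27, 0], "dr": [0, 0, 0]}, {"delta_pos": [24, 27, 0], "dr": [0, 0, 0]}, {"delta_pos": [24, 27, 0], "dr": [0, 0, 0]}, {"delta_pos": [24, 27, 0], "dr": [0, 0, 0]}, {"delta_pos": [24, 27, 0], "dr": [0, 0, 0]}, {"delta_pos": [24, 27, 0], "dr": [0, 0, 0]}, {"delta_pos": [24, 27, 0], "dr": [0, 0, 0]}, {"delta_pos": [24, 27, 0], "dr": [0, 0, 0]}, {"delta_pos": [24, 27, 0], "dr": [0, 0, 0]}, {"delta_pos": [24, 27, 0], "dr": [0, 0, 0]}, {"delta_pos": [24, 27, 0], "dr": [0, 0, 0]}, {"delta_pos": [0, 0, 0], "dr": [0, 0, 0]}, {"delta_pos": [0, 0, 0], "dr": [0, 0, 0]}], grip=0, squeeze=20)

```text
time_s: 1.9
position: [0.5055, -0.1039, 0.2528]
tool_rot: [[0.222, -0.975, -0.001], [-0.975, -0.222, 0.0], [-0.0, 0.001, -1.0]]
ft_force: [0.3, -0.4, 1.0]
grip_width: -0.0
```

Emit:
arm_command(steps=[{"delta_pos": [0, 5, -25], "dr": [0, 0, 0]}, {"delta_pos": [0, 0, -30], "dr": [0, 0, 0]}, {"delta_pos": [0, 0, -30], "dr": [0, 0, 0]}, {"delta_pos": [0, 0, -30], "dr": [0, 0, 0]}, {"delta_pos": [0, 0, -30], "dr": [0, 0, 0]}, {"delta_pos": [0, 0, -30], "dr": [0, 0, 0]}, {"delta_pos": [0, 0, -18], "dr": [0, 0, 0]}, {"delta_pos": [0, 0, -10], "dr": [0, 0, 0]}, {"delta_pos": [0, 0, 0], "dr": [0, 0, 0]}, {"delta_pos": [0, 0, 0], "dr": [0, 0, 0]}])

```text
time_s: 2.9
position: [0.5057, -0.0999, 0.0511]
tool_rot: [[0.22, -0.975, 0.001], [-0.975, -0.22, -0.0], [0.001, -0.001, -1.0]]
ft_force: [-0.4, 0.6, 0.4]
grip_width: 0.0002
```

Run:
```python
from h import *
s=env.get_image("scene"); t=env.get_image("top")
a=cv2.resize(s[170:310,200:350],None,fx=2.6,fy=2.6,interpolation=cv2.INTER_CUBIC)
b=cv2.resize(t[155:295,290:440],None,fx=2.6,fy=2.6,interpolation=cv2.INTER_CUBIC)
cv2.imwrite("pics/c2.png",np.hstack([a,b])); print(env.observe()["position"])
```

```text
[ 0.50594887 -0.09976773  0.05136665]
```

View pics/c2.png

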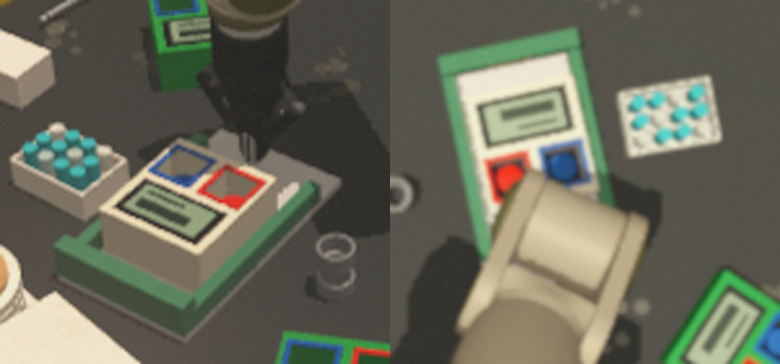

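Emit:
arm_command(steps=[{"delta_pos": [8.8, 1.95, 0], "dr": [0, 0, 0]}, {"delta_pos": [8.8, 1.95, 0], "dr": [0, 0, 0]}, {"delta_pos": [8.8, 1.95, 0], "dr": [0, 0, 0]}, {"delta_pos": [3.9, 0.87, 0], "dr": [0, 0, 0]}, {"delta_pos": [3.9, 0.87, 0], "dr": [0, 0, 0]}, {"delta_pos": [3.9, 0.87, 0], "dr": [0, 0, 0]}, {"delta_pos": [3.9, 0.87, 0], "dr": [0, 0, 0]}, {"delta_pos": [3.9, 0.87, 0], "dr": [0, 0, 0]}, {"delta_pos": [3.9, 0.87, 0], "dr": [0, 0, 0]}, {"delta_pos": [3.9, 0.87, 0], "dr": [0, 0, 0]}, {"delta_pos": [3.9, 0.87, 0], "dr": [0, 0, 0]}])

```text
time_s: 4.1
position: [0.5619, -0.0865, 0.0502]
tool_rot: [[0.221, -0.975, -0.004], [-0.975, -0.221, 0.0], [-0.001, 0.004, -1.0]]
ft_force: [-7.5, -0.6, 4.4]
grip_width: 0.0001
```

Emit:
arm_command(steps=[{"delta_pos": [2, 0.44, 0], "dr": [0, 0, 0]}, {"delta_pos": [2, 0.44, 0], "dr": [0, 0, 0]}, {"delta_pos": [2, 0.44, 0], "dr": [0, 0, 0]}, {"delta_pos": [1, 0.22, 0], "dr": [0, 0, 0]}])

```text
time_s: 4.5
position: [0.5689, -0.085, 0.0502]
tool_rot: [[0.221, -0.975, -0.004], [-0.975, -0.221, 0.0], [-0.001, 0.003, -1.0]]
ft_force: [-6.6, -1.7, 4.4]
grip_width: -0.0
```

Emit:
arm_command(steps=[{"delta_pos": [1, 0.22, 0], "dr": [0, 0, 0]}, {"delta_pos": [1, 0.22, 0], "dr": [0, 0, 0]}])

```text
time_s: 4.7
position: [0.5702, -0.0847, 0.0502]
tool_rot: [[0.221, -0.975, -0.005], [-0.975, -0.221, 0.0], [-0.001, 0.005, -1.0]]
ft_force: [-14.7, -4.1, 9.3]
grip_width: -0.0
```

Emit:
arm_command(steps=[{"delta_pos": [1, 0.22, 0], "dr": [0, 0, 0]}, {"delta_pos": [1, 0.22, 0], "dr": [0, 0, 0]}])

```text
time_s: 4.9
position: [0.5703, -0.0845, 0.0502]
tool_rot: [[0.222, -0.975, -0.01], [-0.975, -0.222, -0.0], [-0.002, 0.01, -1.0]]
ft_force: [-24.8, -7.2, 16.6]
grip_width: 0.0001
```

Emit:
arm_command(steps=[{"delta_pos": [-5, -1, 0], "dr": [0, 0, 0]}, {"delta_pos": [-15, -3, 0], "dr": [0, 0, 0]}, {"delta_pos": [-20, -4, 10], "dr": [0, 0, 0]}, {"delta_pos": [-25, -15, 25], "dr": [0, 0, 0]}, {"delta_pos": [-25, -25, 25], "dr": [0, 0, 0]}, {"delta_pos": [-25, -25, 15], "dr": [0, 0, 0]}, {"delta_pos": [-20, -20, 0], "dr": [0, 0, 0]}, {"delta_pos": [0, 0, 0], "dr": [0, 0, 0]}, {"delta_pos": [0, 0, 0], "dr": [0, 0, 0]}])

```text
time_s: 5.8
position: [0.4391, -0.1774, 0.1254]
tool_rot: [[0.22, -0.976, 0.0], [-0.976, -0.22, 0.0], [0.0, -0.0, -1.0]]
ft_force: [0.4, -0.6, 0.0]
grip_width: -0.0001
```

Run:
```python
from h import *
s=env.get_image("scene"); t=env.get_image("top"); cv2.imwrite("pics/top3.png",t)
a=cv2.resize(s[195:300,215:335],None,fx=3.2,fy=3.2,interpolation=cv2.INTER_CUBIC)
b=cv2.resize(t[155:280,290:390],None,fx=4,fy=4,interpolation=cv2.INTER_CUBIC)
h=max(a.shape[0],b.shape[0]); a=cv2.copyMakeBorder(a,0,h-a.shape[0],0,0,0)
cv2.imwrite("pics/c3.png",np.hstack([a,b])); print(a.shape,env.observe()["position"])
```

```text
(500, 384, 3) [ 0.43957987 -0.17671195  0.12517294]
```

View pics/c3.png

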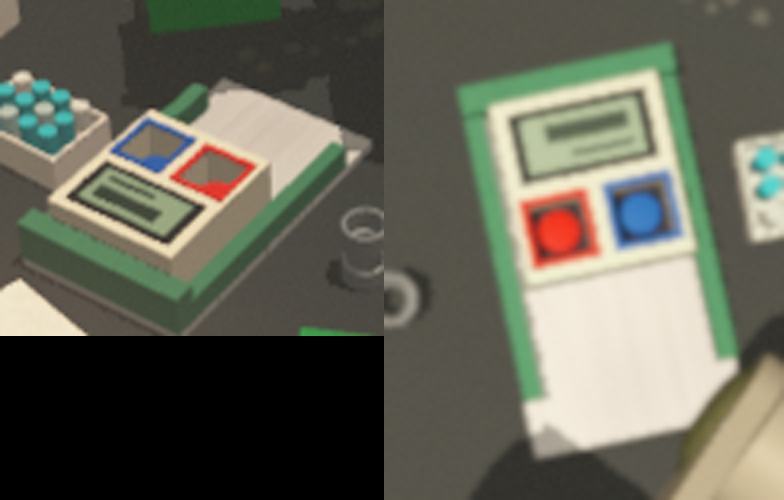

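Run:
```python
from h import *
im=cv2.imread("pics/top3.png"); y=np.radians(12.5); ex=np.array([np.cos(y),np.sin(y),0]); ey=np.array([-ex[1],ex[0],0])
H,S,V=cv2.split(cv2.cvtColor(im,cv2.COLOR_BGR2HSV))
for nm,m in(("red",((H<8)|(H>172))&(S>90)),("blue",(H>100)&(H<125)&(S>70))):
    m[:195]=0;m[230:]=0;m[:,:318]=0;m[:,366:]=0
    p=np.argwhere(m)[:,::-1].astype(np.float32); r=cv2.minAreaRect(p); q=onz("top",*r[0],.063)
    print(nm,len(p),r,q.round(4),(q@ex).round(4),(q@ey).round(4))
P=lambda u,v:onz("top",290+(u-384+.5)/4-.5,155+(v+.5)/4-.5,.063)
for n,(u,v) in dict(redc=(561,230),bluec=(642,210),NL=(528,285),NR=(696,248),FL=(490,105),FR=(656,70)).items():
    q=P(u,v); print(n,q.round(4),(q@ex).round(4),(q@ey).round(4))
```

```text
red 258 ((333.47064208984375, 211.61761474609375), (16.59518051147461, 16.703645706176758), 77.47119140625) [ 0.6107 -0.0445  0.063 ] 0.5866 -0.1756
blue 191 ((354.2706298828125, 207.21762084960938), (15.944390296936035, 15.83592414855957), 77.47119140625) [ 0.6235 -0.103   0.063 ] 0.5864 -0.2356
redc [ 0.6093 -0.0456  0.063 ] 0.5849 -0.1764
bluec [ 0.6238 -0.1026  0.063 ] 0.5868 -0.2352
NL [ 0.5703 -0.0226  0.063 ] 0.5519 -0.1455
NR [ 0.5972 -0.1407  0.063 ] 0.5526 -0.2666
FL [0.6976 0.005  0.063 ] 0.6822 -0.1461
FR [ 0.7233 -0.1123  0.063 ] 0.6819 -0.2662
```

Emit:
arm_command(steps=[{"delta_pos": [34, 26.4, 0], "dr": [0, 0, 0]}, {"delta_pos": [34, 26.4, 0], "dr": [0, 0, 0]}, {"delta_pos": [34, 26.4, 0], "dr": [0, 0, 0]}, {"delta_pos": [34, 26.4, 0], "dr": [0, 0, 0]}, {"delta_pos": [34, 26.4, 0], "dr": [0, 0, 0]}, {"delta_pos": [0, 0, 0], "dr": [0, 0, 0]}, {"delta_pos": [0, 0, 0], "dr": [0, 0, 0]}, {"delta_pos": [0, 0, 0], "dr": [0, 0, 0]}])

```text
time_s: 6.7
position: [0.6086, -0.045, 0.1249]
tool_rot: [[0.221, -0.975, -0.001], [-0.975, -0.221, 0.0], [-0.0, 0.001, -1.0]]
ft_force: [-0.3, 0.4, 0.6]
grip_width: -0.0003
```

Emit:
arm_command(steps=[{"delta_pos": [1.2, 0.2, -15], "dr": [0, 0, 0]}, {"delta_pos": [0, 0, -12], "dr": [0, 0, 0]}, {"delta_pos": [0, 0, -6], "dr": [0, 0, 0]}, {"delta_pos": [0, 0, -5], "dr": [0, 0, 0]}, {"delta_pos": [0, 0, -5], "dr": [0, 0, 0]}, {"delta_pos": [0, 0, 0], "dr": [0, 0, 0]}, {"delta_pos": [0, 0, 0], "dr": [0, 0, 0]}])

```text
time_s: 7.4
position: [0.6104, -0.045, 0.0825]
tool_rot: [[0.221, -0.975, 0.0], [-0.975, -0.221, -0.0], [0.0, -0.0, -1.0]]
ft_force: [0.2, 0.3, 0.0]
grip_width: 0.0002
```

Run:
```python
from h import *
s=env.get_image("scene")
cv2.imwrite("pics/c4.png",cv2.resize(s[170:310,205:345],None,fx=4,fy=4,interpolation=cv2.INTER_CUBIC)); o=env.observe();print(o["position"],o["ft_force"],o["wrist_torque"])
```

```text
[ 0.61048594 -0.04499667  0.08267266] [-0.53652056  0.59403984 -1.19572616] [-0.01605392 -0.03698552  0.03914276]
```

View pics/c4.png

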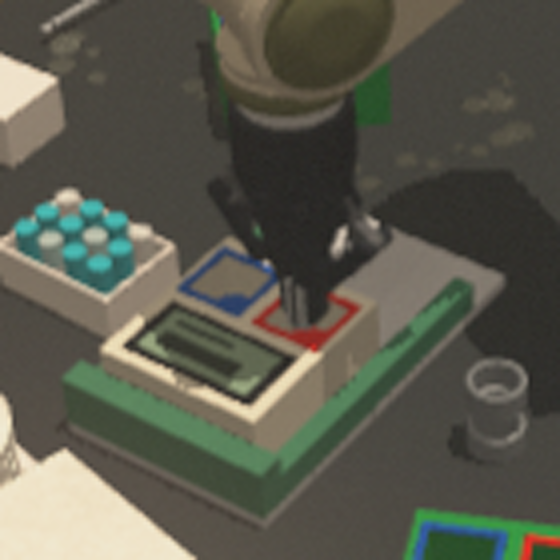

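Emit:
arm_command(steps=[{"delta_pos": [0, 0, -5], "dr": [0, 0, 0]}, {"delta_pos": [0, 0, -5], "dr": [0, 0, 0]}, {"delta_pos": [0, 0, -5], "dr": [0, 0, 0]}, {"delta_pos": [0, 0, 0], "dr": [0, 0, 0]}])

```text
time_s: 7.85
position: [0.6099, -0.0448, 0.0664]
tool_rot: [[0.221, -0.975, -0.002], [-0.975, -0.221, 0.0], [-0.001, 0.001, -1.0]]
ft_force: [0.0, 0.1, -0.3]
grip_width: 0.0003
```

Emit:
arm_command(steps=[{"delta_pos": [0, 0, -2], "dr": [0, 0, 0]}, {"delta_pos": [0, 0, -2], "dr": [0, 0, 0]}, {"delta_pos": [0, 0, 0], "dr": [0, 0, 0]}])

```text
time_s: 8.15
position: [0.6104, -0.045, 0.0632]
tool_rot: [[0.221, -0.975, 0.0], [-0.975, -0.221, -0.0], [0.0, -0.0, -1.0]]
ft_force: [-0.4, 0.4, 0.3]
grip_width: -0.0002
```

Emit:
arm_command(steps=[{"delta_pos": [0, 0, -2], "dr": [0, 0, 0]}, {"delta_pos": [0, 0, -1], "dr": [0, 0, 0]}, {"delta_pos": [0, 0, 0], "dr": [0, 0, 0]}])

```text
time_s: 8.45
position: [0.6104, -0.045, 0.0605]
tool_rot: [[0.221, -0.975, 0.0], [-0.975, -0.221, -0.0], [0.0, -0.0, -1.0]]
ft_force: [0.0, 0.7, 3.0]
grip_width: 0.0001
```

Emit:
arm_command(steps=[{"delta_pos": [0, 0, -1.5], "dr": [0, 0, 0]}, {"delta_pos": [0, 0, -1.5], "dr": [0, 0, 0]}, {"delta_pos": [0, 0, 0], "dr": [0, 0, 0]}])

```text
time_s: 8.75
position: [0.6105, -0.045, 0.0574]
tool_rot: [[0.221, -0.975, 0.0], [-0.975, -0.221, -0.0], [0.0, -0.0, -1.0]]
ft_force: [0.5, -0.2, 5.6]
grip_width: 0.0002
```

Emit:
arm_command(steps=[{"delta_pos": [0, 0, -1], "dr": [0, 0, 0]}, {"delta_pos": [0, 0, -0.5], "dr": [0, 0, 0]}, {"delta_pos": [0, 0, 0], "dr": [0, 0, 0]}])

```text
time_s: 9.05
position: [0.6105, -0.045, 0.0569]
tool_rot: [[0.221, -0.975, 0.001], [-0.975, -0.221, -0.0], [0.001, -0.001, -1.0]]
ft_force: [-3.2, 1.4, 12.4]
grip_width: -0.0001
```

Emit:
arm_command(steps=[{"delta_pos": [0, 0, 0], "dr": [0, 0, 0]}, {"delta_pos": [0, 0, 0], "dr": [0, 0, 0]}, {"delta_pos": [0, 0, 0], "dr": [0, 0, 0]}, {"delta_pos": [0, 0, 0], "dr": [0, 0, 0]}, {"delta_pos": [0, 0, 0], "dr": [0, 0, 0]}, {"delta_pos": [0, 0, 0], "dr": [0, 0, 0]}, {"delta_pos": [0, 0, 0], "dr": [0, 0, 0]}, {"delta_pos": [0, 0, 0], "dr": [0, 0, 0]}, {"delta_pos": [0, 0, 0], "dr": [0, 0, 0]}, {"delta_pos": [0, 0, 0], "dr": [0, 0, 0]}, {"delta_pos": [0, 0, 0], "dr": [0, 0, 0]}, {"delta_pos": [0, 0, 0], "dr": [0, 0, 0]}, {"delta_pos": [0, 0, 0], "dr": [0, 0, 0]}, {"delta_pos": [0, 0, 0], "dr": [0, 0, 0]}, {"delta_pos": [0, 0, 0], "dr": [0, 0, 0]}, {"delta_pos": [0, 0, 0], "dr": [0, 0, 0]}, {"delta_pos": [0, 0, 0], "dr": [0, 0, 0]}, {"delta_pos": [0, 0, 0], "dr": [0, 0, 0]}, {"delta_pos": [0, 0, 0], "dr": [0, 0, 0]}, {"delta_pos": [0, 0, 0], "dr": [0, 0, 0]}])

```text
time_s: 11.05
position: [0.6105, -0.045, 0.057]
tool_rot: [[0.221, -0.975, 0.001], [-0.975, -0.221, -0.0], [0.001, -0.001, -1.0]]
ft_force: [-3.7, -0.5, 12.3]
grip_width: -0.0002
```

Emit:
arm_command(steps=[{"delta_pos": [0, 0, 0], "dr": [0, 0, 0]}, {"delta_pos": [0, 0, 2], "dr": [0, 0, 0]}, {"delta_pos": [0, 0, 3], "dr": [0, 0, 0]}, {"delta_pos": [0, 0, 5], "dr": [0, 0, 0]}, {"delta_pos": [0, 0, 8], "dr": [0, 0, 0]}, {"delta_pos": [0, 0, 12], "dr": [0, 0, 0]}, {"delta_pos": [0, 0, 20], "dr": [0, 0, 0]}, {"delta_pos": [0, 0, 25], "dr": [0, 0, 0]}, {"delta_pos": [-35, -25, 5], "dr": [0, 0, 0]}, {"delta_pos": [-35, -25, 0], "dr": [0, 0, 0]}, {"delta_pos": [-35, -25, 0], "dr": [0, 0, 0]}, {"delta_pos": [-35, -25, 0], "dr": [0, 0, 0]}, {"delta_pos": [-30, -30, 0], "dr": [0, 0, 0]}, {"delta_pos": [0, 0, 0], "dr": [0, 0, 0]}, {"delta_pos": [0, 0, 0], "dr": [0, 0, 0]}])

```text
time_s: 12.55
position: [0.4402, -0.1755, 0.1365]
tool_rot: [[0.219, -0.976, 0.001], [-0.976, -0.219, -0.0], [0.001, -0.001, -1.0]]
ft_force: [0.2, 1.6, 0.6]
grip_width: 0.0
```

Run:
```python
from h import *
o=env.observe();print(o["time_s"],o["position"],o["ft_force"])
s=env.get_image("scene"); t=env.get_image("top"); cv2.imwrite("pics/top5.png",t)
a=cv2.resize(s[195:300,215:335],None,fx=3.2,fy=3.2,interpolation=cv2.INTER_CUBIC)
b=cv2.resize(t[155:280,290:390],None,fx=4,fy=4,interpolation=cv2.INTER_CUBIC)
a=cv2.copyMakeBorder(a,0,b.shape[0]-a.shape[0],0,0,0)
cv2.imwrite("pics/c5.png",np.hstack([a,b]))
y=np.radians(12.5); ex=np.array([np.cos(y),np.sin(y),0]); ey=np.array([-ex[1],ex[0],0])
H,S,V=cv2.split(cv2.cvtColor(t,cv2.COLOR_BGR2HSV))
for nm,m in(("red",((H<8)|(H>172))&(S>90)),("blue",(H>100)&(H<125)&(S>70))):
    m[:195]=0;m[230:]=0;m[:,:318]=0;m[:,366:]=0
    p=np.argwhere(m)[:,::-1].astype(np.float32); r=cv2.minAreaRect(p); q=onz("top",*r[0],.063)
    print(nm,len(p),q.round(4),(q@ex).round(4),(q@ey).round(4))
```

```text
12.55 [ 0.44024323 -0.1754881   0.13653795] [0.23775569 1.5846295  0.62335567]
red 258 [ 0.6107 -0.0445  0.063 ] 0.5866 -0.1756
blue 191 [ 0.6235 -0.103   0.063 ] 0.5864 -0.2356
```

View pics/c5.png

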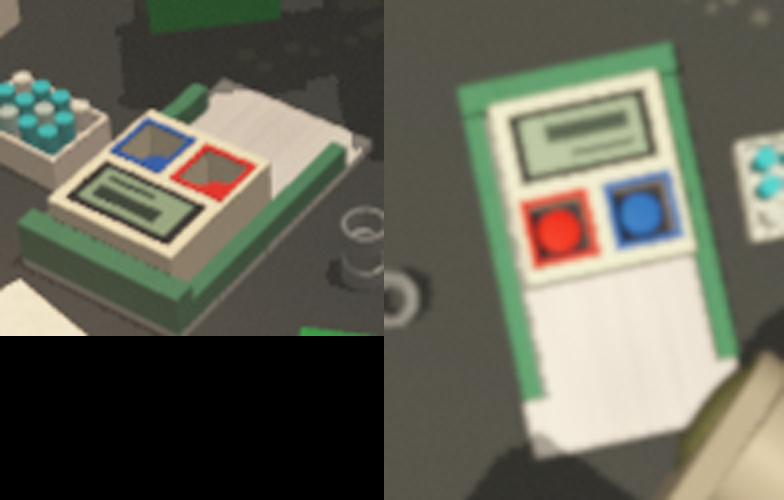

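Logger is still home and flush, both keys are up, and the arm is clear. I'm handing the job in.

```bash
python3 -c "
from rig import env
print(env.close_job())"
```

```text
the job is handed in; nothing more can be done
None
```

I pushed the logger about 32 mm along its cradle with the shut fingertips until it stood against the end stop, where the force rose to about 25 N and it stopped moving. I then pressed the red reset key down to its rigid stop at about 12 N, held it for just over 2 s, let it up and moved the arm clear. I handed the job in at about 12.6 s; it gave no verdict.

The last pictures put the red and blue wells exactly where they were before the press. The logger was flush with the stop, both keys looked up, and the coupling and vial box, the nearest loose items, had not visibly moved. I did not check the other loose items after the start, but the arm's path stayed well above or away from them. None of the checks failed. The only disagreement was 2 to 3 mm between the camera's position for the near face and the one felt by touch, which is within the calibration error plus slight tool tilt.

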